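# Call the shot and start the clock

### The job

Call the shot on the tabletop pool game: point at the yellow ball by bringing the tool point directly over it, fingertips two or three centimetres above it, and stay there for two seconds without touching it. Then point in the same way at the pocket with the red ring, again for two seconds, and finally press the green start button of the shot clock all the way down and let it go. Touch neither the balls nor the game board, leave the grey button alone, and do not shift anything else on the table.

Things in the scene. Friction and masses are not known exactly. Their poses are not given: they have to be found in the camera images.
- pool_game: tabletop pool game, a wooden-framed board 280 (its x) x 440 (its y) x 49 mm high, fixed to the table; origin under its centre. Flat green cloth bed 35 mm above the table, dark wooden rails whose tops are 49 mm above the table, and six round pockets 40 mm across: four at the corners (95 mm in x and 175 mm in y from the centre) and two at the middle of the long rails (100 mm in x).
- ring_red: bright red ring, 54 mm outside and 40 mm inside, lying flush round the mouth of one of the six pockets (which one varies); fixed; origin at the centre of the pocket mouth, at bed height, 35 mm above the table
- ring_white: white ring, 54 mm outside and 40 mm inside, lying flush round the mouth of one of the six pockets (which one varies); fixed; origin at the centre of the pocket mouth, at bed height, 35 mm above the table
- ring_blue: blue ring, 54 mm outside and 40 mm inside, lying flush round the mouth of one of the six pockets (which one varies); fixed; origin at the centre of the pocket mouth, at bed height, 35 mm above the table
- ring_black1: black ring, 54 mm outside and 40 mm inside, lying flush round the mouth of one of the six pockets (which one varies); fixed; origin at the centre of the pocket mouth, at bed height, 35 mm above the table
- ring_black2: black ring, 54 mm outside and 40 mm inside, lying flush round the mouth of one of the six pockets (which one varies); fixed; origin at the centre of the pocket mouth, at bed height, 35 mm above the table
- ring_black3: black ring, 54 mm outside and 40 mm inside, lying flush round the mouth of one of the six pockets (which one varies); fixed; origin at the centre of the pocket mouth, at bed height, 35 mm above the table
- ball_yellow: loose yellow ball 25 mm across, about 17 g, free to roll on the bed; origin at its centre (its axes mean nothing), 47.5 mm above the table; other balls are at least 55 mm away, centre to centre
- ball_white: loose white ball 25 mm across, about 17 g, free to roll on the bed; origin at its centre (its axes mean nothing), 47.5 mm above the table; other balls are at least 55 mm away, centre to centre
- ball_black: loose black ball 25 mm across, about 17 g, free to roll on the bed; origin at its centre (its axes mean nothing), 47.5 mm above the table; other balls are at least 55 mm away, centre to centre
- ball_blue: loose blue ball 25 mm across, about 17 g, free to roll on the bed; origin at its centre (its axes mean nothing), 47.5 mm above the table; other balls are at least 55 mm away, centre to centre
- ball_purple: loose purple ball 25 mm across, about 17 g, free to roll on the bed; origin at its centre (its axes mean nothing), 47.5 mm above the table; other balls are at least 55 mm away, centre to centre
- ball_brown: loose brown ball 25 mm across, about 17 g, free to roll on the bed; origin at its centre (its axes mean nothing), 47.5 mm above the table; other balls are at least 55 mm away, centre to centre
- shot_clock: shot clock, a black box 150 (its x) x 80 (its y) x 40 mm high with a dark display with amber segments in the middle, fixed to the table left or right of the game; origin under its centre. Two buttons stand on its top: the green start button 47 mm towards -x of its centre, the grey reset button 47 mm towards +x.
- start_button_top (a point): centre of the top of the green start button (28 mm across), 62 mm above the table at rest and moving down with the button; it stands 10 mm proud of its round grey housing (44 mm across) on top of the shot clock and is pressed straight down
- start_button (a joint): travel of the green start button: 0 up, 0.006 m fully down; a spring pushes it back up, fully down takes 5 N
- reset_button (a joint): travel of the grey reset button, as the green one; to be left alone
- chalk_tray: dark wooden tray 130 (its x) x 80 x 18 mm high, fixed, on the other side of the game from the shot clock; origin under its centre
- chalk0: blue-topped cue chalk, 22 mm cube, loose in the tray; origin under its centre
- chalk1: another blue-topped cue chalk, as chalk0
- mug: loose blue mug 80 mm across and 90 mm high, on the table beyond the clock or tray; origin under its centre
- triangle: loose wooden racking triangle, sides 150 mm, 22 mm high, lying on the table beyond the clock or tray; origin under its centre
Things that resemble listed ones, but are neither listed nor needed, are in the scene too. Leave any purple look-alike of the shot_clock alone.

How it is judged:
By the outcome, as a careful person would: the job done as asked, in the order asked, and still so for the second after the job is handed in, with the robot touching nothing.
It also fails if it takes over 56 s, if anything falls off the work surface, if the arm or the gripper's body presses on something with over 40 N, if the wrist force passes 120 N, or if a joint passes its speed limit or range.

### The arm

A 7-joint arm with a two-finger parallel gripper is mounted at the origin on the work surface. World frame = base frame: x ahead of the robot, y to its left, z up, the work surface at z = 0. Lengths are in m, angles in degrees, forces in N, time in s.
With the tool pointing down it reaches from about 0.4 to 0.9 m from the base axis. Payload 5.6 kg.
Tool frame: the origin (TCP) lies between the finger pads, 19 mm behind the fingertips; this is the grasp point; z points along the fingers, y is the line along which they close (so a half turn about z gives the same grasp; the last joint's range is limited). The gripper opens to 92 mm and grips with 3 to 60 N. Pads are 20 mm wide; open, the fingers measure 128 mm over their backs; the gripper's body (75 mm by 189 mm) begins 69 mm behind the grasp point.
Start: joints at [73.51, 26.786, -0.665, 91.828, 0.344, 61.387, -3.226], TCP at [0.157, -0.631, 0.233] pointing down, gripper open.
Joint ranges: [-144.91, 144.91], [-17.63, 115.5], [-89.93, 88.59], [15.96, 139.68], [-74.01, 254.01], [8.47, 105.57], [-167.45, 167.45]. Speed limits (degrees/s): [147.25, 147.25, 180, 180, 180, 180, 180].

### API

Orientations are given as [roll, pitch, yaw] about the fixed x, y, z axes, in that order (R = Rz(yaw) Ry(pitch) Rx(roll)).
In Python, from bench import manip gives the robot as it stands.
- The arm moves only by the tool jog_arm, never from a script. Its argument "deltas" is a list of rows, each a list of 5 numbers: the shift along the tool's x, y, z in mm, then the turn about the tool's z in degrees, then the finger opening in mm, from 0 to 91.9. In form: [[x, y, z, spin, jaw], ...]. A call has 1 to 20 rows; each row is the pose to reach, as a shift and turn from the pose commanded when the call began, along the tool's axes at that moment; what a row does not reach only later rows make up. A row lasts 1/10 s, in which the tool goes at most 50 mm and 8.59 degrees, less where a joint would pass 70% of its speed; a pose out of reach is approached as far as the arm can. A call with a gripper value outside its range is refused whole. The fingers move at their own pace and stop on an object; "newtons" is the grip in N (left out, the last holds). Time passes only in rows, so rows that repeat a pose let the fingers close. It gives the time, the measured TCP pose, the force, the opening and the grip force at its end, in the units of the state.
- manip.read_state(): the state, without advancing time (a new reading comes with each control period).
- manip.get_image(name): name is "scene" or "top" or "wrist"; returns a dict with "frame" (420x560x3 uint8, red, green, blue), "fx", "fy", "cx", "cy" (pixels), "k1" (the pictures are not rectified: a ray, as slopes to the right and down, at radius r is drawn at 1 + k1 r^2 times it, then the intrinsics apply), "R" (3x3) and "t" (3): a world point X has camera coordinates R X + t. Camera axes: x right, y down, z forward; pixel columns grow to the right and rows downward; lengths in m; the calibration is good to about 2 mm. A picture is of the moment at which its call begins. There is no depth.
- manip.close_job(): hands the job in; it is judged then, once.
The state is a dict: "clock": time; "joint_positions": joint angles; "dq": joint speeds; "effort": joint torques, N m; "ee_pos": TCP position; "orientation": TCP orientation; "wrist_force": force on the tool from outside, world axes, zero at the start; "torque": the same for the moment, N m; "opening": finger opening in m; "gripper_force": force on a finger pad.
Only numpy, scipy, OpenCV 4.12 (cv2) and the standard library are available. Lean on these libraries where they do the work, as an engineer would, in place of code of your own. Each camera call takes 0.05 s, during which the arm holds its last target. There are 200 camera calls.

## Working session

There is one attempt and no reset: what is moved stays moved. The work goes in short steps, Python scripts to look and compute and a tool call to move; the robot and the scene stay as the last step left them, time stands still between calls to the robot, and variables do not carry over. Pictures are saved under pics/ and viewed, at most 10 in all, crops included, and the job is handed in when it is done.

Besides the shell and the picture viewer there is one more tool, called after "Emit:" by a JSON object that holds its "name" and its "arguments". jog_arm: Moves the arm, as the interface text tells. Its arguments: {"type":"object","properties":{"deltas":{"type":"array"},"newtons":{"type":"number"}},"required":["deltas"]}

```bash
mkdir -p pics; cat > h.py <<'E'
import numpy as np, cv2
from bench import manip
def grab(n,tag):
    im=manip.get_image(n); np.savez(f'{tag}.npz',**{k:np.array(v) for k,v in im.items()})
    cv2.imwrite(f'pics/{tag}.png',im['frame'][:,:,::-1]); return im
def load(tag): return dict(np.load(f'{tag}.npz'))
def ray(im,u,v):
    K=np.array([[im['fx'],0,im['cx']],[0,im['fy'],im['cy']],[0,0,1]],float)
    p=cv2.undistortPoints(np.array([[[u,v]]],float),K,np.array([float(im['k1']),0,0,0]))[0,0]
    R=np.array(im['R']);d=R.T@np.array([p[0],p[1],1]);c=-R.T@np.array(im['t']);return c,d/np.linalg.norm(d)
def onz(im,u,v,z):
    c,d=ray(im,u,v);return c+d*(z-c[2])/d[2]
def tri(pairs):
    A=np.zeros((3,3));b=np.zeros(3)
    for c,d in pairs:
        P=np.eye(3)-np.outer(d,d);A+=P;b+=P@c
    return np.linalg.solve(A,b)
E
python3 - <<'E'
from h import *
for n in('top','scene'):
    im=grab(n,n+'0'); print(n,-im['R'].T@im['t'])
s=manip.read_state();print(s['clock'],s['ee_pos'],s['orientation'])
E
```

```text
top [0.26891503 0.01419873 1.29257777]
scene [1.07895345 0.45449913 1.08390371]
0.1 [ 0.15732679 -0.63017234  0.23244286] [-1.79909565e+02  8.60750941e-03  1.40216979e+01]
```

View pics/top0.png

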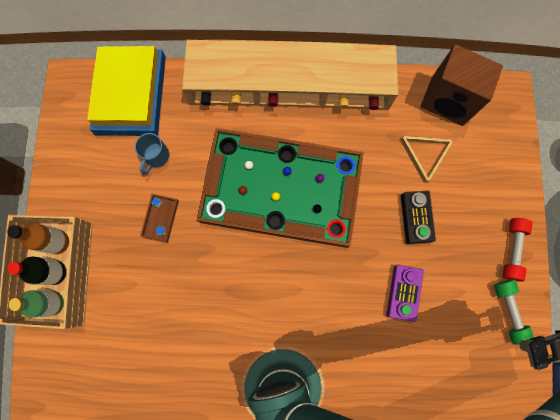

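View pics/scene0.png

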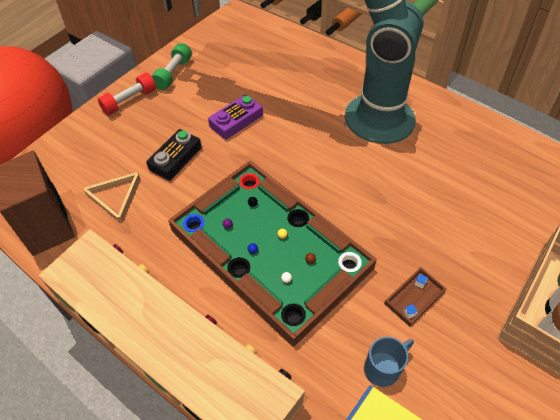

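Both views show one yellow ball (top 276,197; scene 282,234) and one red ring (top 336,229; scene 249,181). There are two clocks with green buttons. The black one (top 424,232; scene 183,135) matches the description. The purple one (top 406,310; scene 247,101) is the look-alike, so I'll leave it alone.

```bash
cat > m.py <<'E'
from h import *
T,S=load('top0'),load('scene0')
def blob(im,uv,lo,hi,r=14):
    hsv=cv2.cvtColor(im['frame'],cv2.COLOR_RGB2HSV)
    m=cv2.inRange(hsv,lo,hi)
    if lo[0]==0: m|=cv2.inRange(hsv,(172,)+lo[1:],(180,255,255))
    w=np.zeros_like(m);cv2.circle(w,uv,r,255,-1);m&=w
    cs=cv2.findContours(m,cv2.RETR_EXTERNAL,cv2.CHAIN_APPROX_NONE)[0];c=max(cs,key=cv2.contourArea)
    (x,y),(a,b),_=cv2.fitEllipse(cv2.convexHull(c));return x,y,a,b
for n,t,s,lo,hi,z in (('yellow',(276,197),(282,234),(22,130,120),(34,255,255),.0475),('red',(336,229),(249,181),(0,160,120),(5,255,255),.035),('green',(424,232),(183,135),(45,90,60),(85,255,255),.062)):
    a=blob(T,t,lo,hi);b=blob(S,s,lo,hi)
    print(n,np.round(a,1),np.round(b,1),'tri',tri([ray(T,*a[:2]),ray(S,*b[:2])]).round(4),'top',onz(T,*a[:2],z).round(4),'scene',onz(S,*b[:2],z).round(4))
f=T['frame'][150:330,190:450,::-1]
g=S['frame'][90:260,140:320,::-1]
cv2.imwrite('pics/crop.png',np.hstack([cv2.resize(f,(450,312),interpolation=cv2.INTER_CUBIC),cv2.resize(g,(330,312),interpolation=cv2.INTER_CUBIC)]))
E
python3 m.py
```

```text
yellow [275.3 195.8   8.2   8.7] [281.6 232.2   7.2   9.2] tri [0.537  0.0338 0.0504] top [0.5374 0.0342 0.0475] scene [0.5356 0.0323 0.0475]
red [336.  228.4  18.1  18.4] [249.  180.6  15.7  20.2] tri [ 0.4499 -0.1408  0.0347] top [ 0.45   -0.1411  0.035 ] scene [ 0.4499 -0.1403  0.035 ]
green [423.2 231.2   9.    9.6] [182.2 134.3   8.7   9.2] tri [ 0.4444 -0.3864  0.0568] top [ 0.4439 -0.3852  0.062 ] scene [ 0.4475 -0.3817  0.062 ]
```

View pics/crop.png

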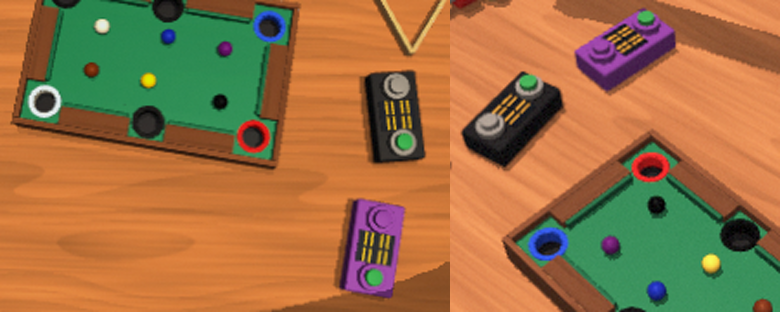

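The enlarged crop confirms the black clock's green button (next to the bottom-right of the game in the top view), the red ring at the near-right corner pocket and the single yellow ball. Next I move over the yellow ball at a safe height.

Emit:
{"name": "jog_arm", "arguments": {"deltas": [[11,-11,0,0,0],[26,-28,0,0,0],[53,-55,0,0,0],[85,-88,0,0,0],[116,-121,0,0,0],[148,-155,0,0,0],[180,-188,0,0,0],[212,-221,0,0,0],[243,-254,0,0,0],[275,-287,0,0,0],[307,-320,0,0,0],[339,-353,0,0,0],[370,-386,0,0,0],[402,-420,0,0,0],[434,-453,0,0,0],[466,-486,0,0,0],[492,-513,10,0,0],[513,-535,20,0,0],[529,-552,30,0,0],[529,-552,30,0,0]]}}

```text
clock: 2.1
ee_pos: [0.5361, 0.0374, 0.202]
orientation: [-179.9, 0.1, 14.4]
wrist_force: [-0.7, -0.3, -0.2]
opening: 0.0005
gripper_force: 0.0
```

```bash
cat > d.py <<'E'
from h import *
from scipy.spatial.transform import Rotation as Ro
s=manip.read_state()
def delta(p):
    R=Ro.from_euler('xyz',s['orientation'],degrees=True).as_matrix(); return (R.T@(np.array(p)-s['ee_pos'])*1000).round(1)
E
python3 - <<'E'
from d import *
im=grab('wrist','w1');hsv=cv2.cvtColor(im['frame'],cv2.COLOR_RGB2HSV)
m=cv2.inRange(hsv,(22,130,100),(34,255,255))
for c in cv2.findContours(m,cv2.RETR_EXTERNAL,cv2.CHAIN_APPROX_NONE)[0]:
    if cv2.contourArea(c)>200:
        (x,y),r=cv2.minEnclosingCircle(c);print(x,y,r,onz(im,x,y,.0475).round(4))
print({k:np.round(s[k],4) for k in('clock','ee_pos','orientation','wrist_force','opening')},delta((.5368,.0336,.104)))
E
```

```text
{'clock': np.float64(2.1), 'ee_pos': array([0.5361, 0.0374, 0.202 ]), 'orientation': array([-1.798648e+02,  9.770000e-02,  1.437610e+01]), 'wrist_force': array([-0.6613, -0.3043, -0.1692]), 'opening': np.float64(0.0005)} [-0.1  4.1 98. ]
```

View pics/w1.png

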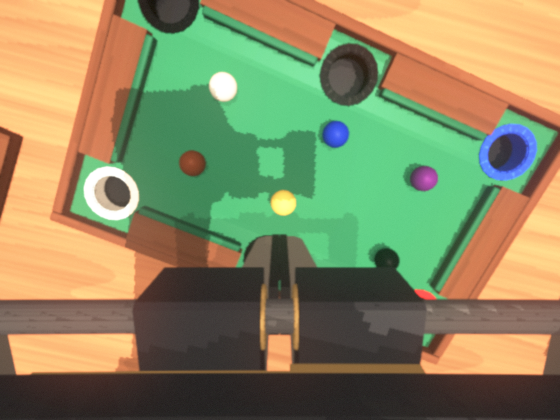

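The wrist view shows the yellow ball at about (283,203), just ahead of the closed fingertips, with other balls well clear. I'll measure it from here with a looser mask.

```bash
python3 - <<'E'
from d import *
im=load('w1');hsv=cv2.cvtColor(im['frame'],cv2.COLOR_RGB2HSV)
m=cv2.inRange(hsv,(15,60,100),(36,255,255));m[:180]=0;m[226:]=0;m[:,:260]=0;m[:,310:]=0
c=max(cv2.findContours(m,cv2.RETR_EXTERNAL,cv2.CHAIN_APPROX_NONE)[0],key=cv2.contourArea)
(x,y),r=cv2.minEnclosingCircle(c);T=load('top0');S=load('scene0')
print(x,y,r,onz(im,x,y,.0475).round(4), tri([ray(im,x,y),ray(T,275.3,195.8)]).round(4), tri([ray(im,x,y),ray(T,275.3,195.8),ray(S,281.6,232.2)]).round(4))
print(manip.read_state()['ee_pos'],delta((.5368,.0336,.104)))
E
```

```text
282.7686462402344 202.30596923828125 12.909581184387207 [0.534  0.0349 0.0475] [0.5357 0.0347 0.055 ] [0.5363 0.0343 0.0512]
[0.53587782 0.03517264 0.20246459] [ 0.7  1.8 98.5]
```

Emit:
{"name": "jog_arm", "arguments": {"deltas": [[0,1,8,0,0],[0,1,20,0,0],[0,1,35,0,0],[0,1,50,0,0],[0,1,65,0,0],[0,1,78,0,0],[0,1,88,0,0],[0,1,94,0,0],[0,1,97,0,0],[0,1,98,0,0],[0,1,98,0,0],[0,1,98,0,0],[0,1,98,0,0],[0,1,98,0,0],[0,1,98,0,0],[0,1,98,0,0],[0,1,98,0,0],[0,1,98,0,0],[0,1,98,0,0],[0,1,98,0,0]]}}

```text
clock: 4.15
ee_pos: [0.5372, 0.0321, 0.1052]
orientation: [180.0, 0.0, 14.0]
wrist_force: [0.3, -0.9, -0.7]
opening: 0.0004
gripper_force: 0.0
```

```bash
python3 - <<'E'
from d import *
im=grab('wrist','w2')
print(s['ee_pos'],s['wrist_force'],delta((.450,-.1409,.104)))
E
```

```text
[0.53723418 0.03213567 0.1052483 ] [ 0.30744143 -0.92281071 -0.7043996 ] [-126.6  146.7    1.3]
```

View pics/w2.png

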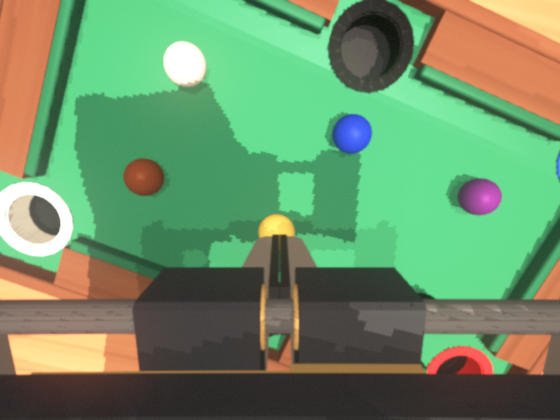

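The fingertips are over the yellow ball (276,228), about 2 mm right of it. I'll correct that by 2 mm and hold.

Emit:
{"name": "jog_arm", "arguments": {"deltas": [[-1,-2,1,0,0],[-1,-2,1,0,0],[-1,-2,1,0,0],[-1,-2,1,0,0],[-1,-2,1,0,0],[-1,-2,1,0,0],[-1,-2,1,0,0],[-1,-2,1,0,0],[-1,-2,1,0,0],[-1,-2,1,0,0],[-1,-2,1,0,0],[-1,-2,1,0,0],[-1,-2,1,0,0],[-1,-2,1,0,0],[-1,-2,1,0,0],[-1,-2,1,0,0],[-1,-2,1,0,0],[-1,-2,1,0,0],[-1,-2,1,0,0],[-1,-2,1,0,0]]}}

```text
clock: 6.2
ee_pos: [0.5358, 0.0338, 0.1043]
orientation: [180.0, 0.0, 14.0]
wrist_force: [-0.1, -0.6, -0.5]
opening: 0.0006
gripper_force: 0.0
```

Emit:
{"name": "jog_arm", "arguments": {"deltas": [[0,0,0,0,0],[0,0,0,0,0],[0,0,0,0,0],[0,0,0,0,0],[0,0,0,0,0],[0,0,0,0,0],[0,0,0,0,0],[0,0,0,0,0],[0,0,0,0,0],[0,0,0,0,0]]}}

```text
clock: 7.2
ee_pos: [0.5358, 0.0338, 0.1043]
orientation: [180.0, 0.0, 14.0]
wrist_force: [0.3, 0.4, -0.6]
opening: 0.0004
gripper_force: 0.0
```

```bash
python3 - <<'E'
from d import *
print(s['ee_pos'],s['wrist_force'],delta((.450,-.1409,.081)))
E
```

```text
[0.53577914 0.03380939 0.10425914] [ 0.26539893  0.37536483 -0.56886851] [-125.6  148.7   23.3]
```

Held 3 s over the yellow ball. Now the red-ringed pocket: up, across, down.

Emit:
{"name": "jog_arm", "arguments": {"deltas": [[0,0,-15,0,0],[0,0,-30,0,0],[-10,12,-35,0,0],[-30,36,-35,0,0],[-55,65,-35,0,0],[-80,95,-35,0,0],[-103,122,-35,0,0],[-118,140,-35,0,0],[-124,147,-35,0,0],[-125,149,-35,0,0],[-125,149,-30,0,0],[-125,149,-20,0,0],[-125,149,-8,0,0],[-125,149,4,0,0],[-125,149,14,0,0],[-125,149,20,0,0],[-125,149,23,0,0],[-125,149,23,0,0],[-125,149,23,0,0],[-125,149,23,0,0]]}}

```text
clock: 9.2
ee_pos: [0.4509, -0.1412, 0.0817]
orientation: [180.0, -0.0, 14.0]
wrist_force: [-0.0, 0.8, -0.7]
opening: 0.0007
gripper_force: 0.0
```

```bash
python3 - <<'E'
from d import *
im=grab('wrist','w3')
print(s['ee_pos'],s['wrist_force'],delta((.450,-.1409,.081)))
E
```

```text
[ 0.45092462 -0.14117846  0.08168364] [-0.00411285  0.80678219 -0.74634007] [-0.8 -0.5  0.7]
```

View pics/w3.png

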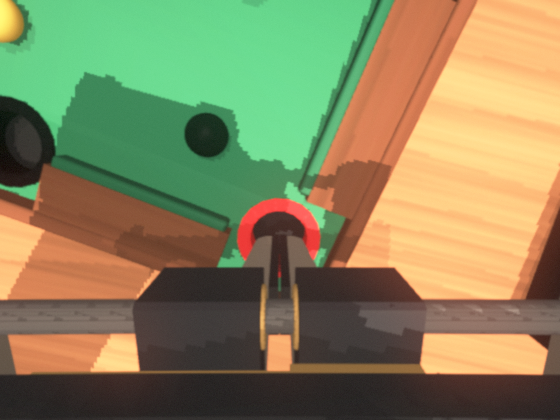

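The fingers are centred over the red ring (centre about 279,237). Now I hold for 3 s.

Emit:
{"name": "jog_arm", "arguments": {"deltas": [[-1,0,0,0,0],[-1,0,0,0,0],[-1,0,0,0,0],[-1,0,0,0,0],[-1,0,0,0,0],[-1,0,0,0,0],[-1,0,0,0,0],[-1,0,0,0,0],[-1,0,0,0,0],[-1,0,0,0,0],[-1,0,0,0,0],[-1,0,0,0,0],[-1,0,0,0,0],[-1,0,0,0,0],[-1,0,0,0,0],[-1,0,0,0,0],[-1,0,0,0,0],[-1,0,0,0,0],[-1,0,0,0,0],[-1,0,0,0,0]]}}

```text
clock: 11.25
ee_pos: [0.4496, -0.1413, 0.0813]
orientation: [180.0, 0.0, 14.0]
wrist_force: [-0.2, 0.6, 0.5]
opening: 0.0004
gripper_force: 0.0
```

Emit:
{"name": "jog_arm", "arguments": {"deltas": [[0,0,0,0,0],[0,0,0,0,0],[0,0,0,0,0],[0,0,0,0,0],[0,0,0,0,0],[0,0,0,0,0],[0,0,0,0,0],[0,0,0,0,0],[0,0,0,0,0],[0,0,0,0,0]]}}

```text
clock: 12.25
ee_pos: [0.4496, -0.1413, 0.0813]
orientation: [180.0, 0.0, 14.0]
wrist_force: [-1.0, 0.7, -0.2]
opening: 0.0004
gripper_force: 0.0
```

```bash
python3 - <<'E'
from d import *
print(s['ee_pos'],s['wrist_force'],delta((.4445,-.385,.130)))
E
```

```text
[ 0.44961895 -0.14129352  0.08125009] [-0.97657234  0.71972083 -0.18162263] [-64.  235.2 -48.7]
```

Emit:
{"name": "jog_arm", "arguments": {"deltas": [[0,0,-15,0,0],[0,0,-35,0,0],[-3,10,-49,0,0],[-9,33,-49,0,0],[-17,63,-49,0,0],[-26,95,-49,0,0],[-35,128,-49,0,0],[-44,160,-49,0,0],[-52,190,-49,0,0],[-58,214,-49,0,0],[-62,228,-49,0,0],[-64,234,-49,0,0],[-64,235,-49,0,0],[-64,235,-49,0,0],[-64,235,-49,0,0],[-64,235,-49,0,0]]}}

```text
clock: 13.85
ee_pos: [0.4448, -0.3838, 0.1304]
orientation: [-180.0, -0.0, 14.1]
wrist_force: [-0.0, -0.1, -0.5]
opening: 0.0009
gripper_force: 0.0
```

```bash
python3 - <<'E'
from d import *
im=grab('wrist','w4')
print(s['ee_pos'],s['wrist_force'],delta((.4445,-.385,.083)))
E
```

```text
[ 0.44482811 -0.38375327  0.13040137] [-0.03553438 -0.06236939 -0.54900431] [-0.6  1.1 47.4]
```

View pics/w4.png

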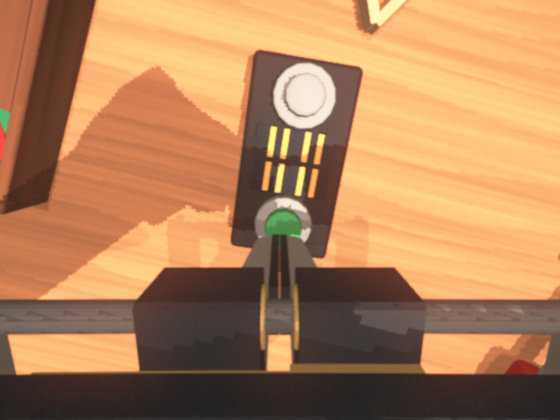

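The green button (about 283,222) lies just under the fingertips, 2 mm to the right, and the grey one is far ahead. I'll go down to just above it and start pressing slowly.

Emit:
{"name": "jog_arm", "arguments": {"deltas": [[0,2,8,0,0],[0,2,20,0,0],[0,2,32,0,0],[0,2,41,0,0],[0,2,46,0,0],[0,2,48,0,0],[0,2,50,0,0],[0,2,51,0,0],[0,2,52,0,0],[0,2,53,0,0],[0,2,54,0,0],[0,2,54,0,0],[0,2,54,0,0]]}}

```text
clock: 15.2
ee_pos: [0.4449, -0.3866, 0.0764]
orientation: [-180.0, 0.0, 14.0]
wrist_force: [-2.8, 2.3, 3.8]
opening: 0.0002
gripper_force: 2.0
```

Emit:
{"name": "jog_arm", "arguments": {"deltas": [[0,0,1,0,0],[0,0,1.5,0,0],[0,0,2,0,0],[0,0,2,0,0],[0,0,2,0,0]]}}

```text
clock: 15.7
ee_pos: [0.445, -0.3866, 0.0751]
orientation: [180.0, 0.0, 14.0]
wrist_force: [-4.0, 3.9, 10.6]
opening: 0.0004
gripper_force: 5.2
```

Emit:
{"name": "jog_arm", "arguments": {"deltas": [[0,0,0.5,0,0],[0,0,1,0,0],[0,0,1,0,0],[0,0,1,0,0]]}}

```text
clock: 16.1
ee_pos: [0.445, -0.3867, 0.0749]
orientation: [180.0, 0.0, 14.0]
wrist_force: [-5.9, 5.6, 16.8]
opening: 0.0003
gripper_force: 8.4
```

The force rises with no further travel, so the button is at its stop. Release and retreat.

Emit:
{"name": "jog_arm", "arguments": {"deltas": [[0,0,-2,0,0],[0,0,-5,0,0],[0,0,-10,0,0],[0,0,-20,0,0],[0,0,-40,0,0],[0,0,-65,0,0],[0,0,-90,0,0],[0,0,-110,0,0],[0,0,-120,0,0],[0,0,-120,0,0],[0,0,-120,0,0],[0,0,-120,0,0],[0,0,-120,0,0]]}}

```text
clock: 17.4
ee_pos: [0.4445, -0.3864, 0.1921]
orientation: [-179.9, 0.1, 14.0]
wrist_force: [-0.5, 0.4, -0.3]
opening: 0.0008
gripper_force: 0.0
```

```bash
python3 - <<'E'
from d import *
im=grab('top','top1')
cv2.imwrite('pics/end.png',cv2.resize(im['frame'][120:330,120:470,::-1],None,fx=2,fy=2))
print(s['ee_pos'],s['wrist_force'])
E
```

```text
[ 0.44450694 -0.38636798  0.19211659] [-0.5169583   0.41103161 -0.34706457]
```

View pics/end.png

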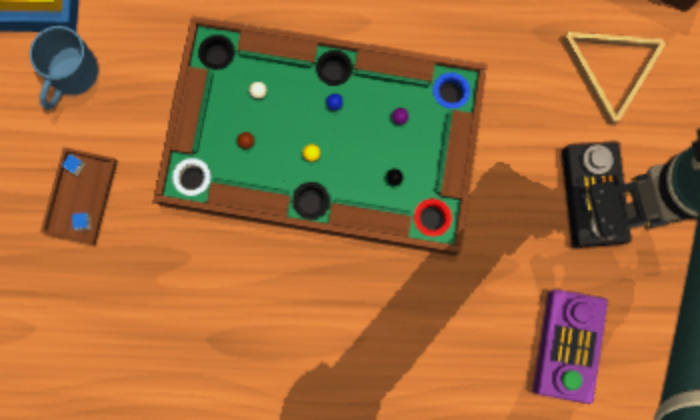

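The balls, triangle, mug and chalks are where they were, and the arm is clear of everything. Handing in.

```bash
python3 -c "from bench import manip; print(manip.close_job())"
```

```text
the job is handed in; nothing more can be done
None
```

I pointed at the yellow ball and then the red-ringed pocket for about 3 s each, pressed the green start button to its stop and let it go, and handed the job in at about 17.5 s; the final top view showed nothing moved.

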